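Hang the laser-cut bracket level on the stand's hook

TASK

Lift the aluminium bracket out of its rack and hang it on the yellow hook by whichever of its five slots lets it hang most nearly level with the red clamp where it is, the hook's shank through the slot and the slot's roof resting on it behind the lip. The hook's height is not known exactly: feel for it gently, never pushing on the hook or stand harder than about 25 N. Let go, wait the few seconds until the bracket hangs freely at rest, and leave the other things on the bench alone.

Things in the scene. Friction and masses are not known exactly. Their poses are not given: they have to be found in the camera images.
- bracket: Loose C-shaped aluminium plate 8 mm thick, 0.37 kg, on edge in the rack, underside 12 mm up. x normal to the plate (0 = mid-plane), y along its width, z up; origin mid lower edge. In mm: rail y -100..100, z 0..30; spine y -100..-75, z 30..112; strip y -100..40, z 112..182; else open. Its own centre of mass: y -27, z 92. Slots 10 wide, z 130..146, at y -47, -29, -11, 7, 25.
- band (a point): Middle of the bracket's plain band above the slots (bracket y -30, z 164 mm). The band spans y -100..40, z 146..182: grip it there from above, across its 8 mm.
- clamp (a joint): Red steel block, 0.46 kg, bolted tight on the bracket's rail, evenly straddling it. Value (m): y of its centre in the bracket's frame, -0.055 to 0.055; it differs from job to job and decides which slot lies above the common centre of mass.
- clamp_mid (a point): Centre of the red block (bracket z 16 mm): 52 mm along y, 28 high, reaching 22 mm either side of the plate's mid-plane; two bolt heads stand 4 mm proud on its -x side.
- rack: Fixed black rack: base 90 x 214 x 12 mm, origin at the centre of its underside, z up; at each end (y = +-95 mm) a fork, its top 57 mm above the table, holds the bracket's lower corners in a 9.6 mm gap across x; end stops at y = +-103 mm. The bracket lifts straight up out of it.
- hookstand: Fixed stand, origin on the table under the middle of the yellow hook; x along the hook from tip to post, z up. Hook: level round bar 7 mm thick at y = 0, nose end at x -38.5 mm, black head's face at x 45; at x -35 a lip turns up 5 mm above the shank's top. Its height is NOT measured and varies: shank axis 181 to 209 mm above the table; see or feel it.
- postfoot (a point): Foot of the stand's square post (stand x 62 mm, y 0, table level). The base plate is 12 mm high, stand x 15..135, y -55..55 mm. The hook's black head is 34 mm square; nothing on the stand is higher than the lip. The head stays put under the allowed forces.
- screwdriver: Red-handled screwdriver lying on the bench, a bystander: leave alone.
- battery: Black tool battery 75 x 55 x 40 mm on the bench, a bystander: leave alone; origin at the centre of its underside.
- partsbin: Small open yellow parts bin 100 x 80 x 35 mm on the bench, a bystander: leave alone; origin at the centre of its underside.
- slot0 (a point): Middle of the roof (upper edge) of slot 0 of the bracket: y = -47 mm, z = 146 mm, x = 0 in the bracket's frame. The roof is what rests on the hook.
- slot1 (a point): Middle of the roof (upper edge) of slot 1 of the bracket: y = -29 mm, z = 146 mm, x = 0 in the bracket's frame. The roof is what rests on the hook.
- slot2 (a point): Middle of the roof (upper edge) of slot 2 of the bracket: y = -11 mm, z = 146 mm, x = 0 in the bracket's frame. The roof is what rests on the hook.
- slot3 (a point): Middle of the roof (upper edge) of slot 3 of the bracket: y = 7 mm, z = 146 mm, x = 0 in the bracket's frame. The roof is what rests on the hook.
- slot4 (a point): Middle of the roof (upper edge) of slot 4 of the bracket: y = 25 mm, z = 146 mm, x = 0 in the bracket's frame. The roof is what rests on the hook.
Things that resemble listed ones, but are neither listed nor needed, are in the scene too. Several things look just like the rack: the one meant starts farthest from the robot's base. There is more than one size of the hookstand; the job needs the smaller.

How it is judged:
By the outcome, as a careful person would: the job done as asked, in the order asked, and still so for the second after the job is handed in, with the robot touching nothing.
It also fails if it takes over 67 s, if anything falls off the work surface, if the arm or the gripper's body presses on something with over 40 N, if the wrist force passes 120 N, or if a joint passes its speed limit or range.

ROBOT

A 6-joint arm with a two-finger parallel gripper is mounted at the origin on the work surface. World frame = base frame: x ahead of the robot, y to its left, z up, the work surface at z = 0. Lengths are in m, angles in rad, forces in N, time in s.
With the tool pointing down it reaches from about 0.225 to 0.725 m from the base axis. Payload 3.1 kg.
Tool frame: the origin (TCP) lies where the fingers leave the gripper's body, on its centre line; the fingertips stand 73 mm ahead of it and the grasp point (between the pads) lies ahead of it (r.tcp_to_grasp is the z of the grasp point in the tool frame, in m); z points along the fingers, y is the line along which they close (so a half turn about z gives the same grasp; the last joint's range is limited). The gripper opens to 85 mm and grips with 20 to 120 N. Pads are 22 mm wide; open, the fingers measure 114 mm over their backs; the gripper's body (76 mm by 85 mm) begins 54 mm behind the grasp point. The pads swing forward as they close: fully open they stand 13 mm farther back than shut.
Start: joints at [-1.301, 0.048, 0.099, 1.622, 0, 1.443], TCP at [0.203, -0.484, 0.304] pointing down, gripper open.
Joint ranges: [-2.91, 2.91], [-0.99, 1.94], [-1.21, 1.42], [-2.12, 2.29], [-1.49, 1.47], [-3.14, 3.14]. Speed limits (rad/s): [2.79, 2.79, 3.14, 3.14, 3.14, 3.14].

INTERFACE

Orientations are given as a 3x3 rotation matrix whose columns are the frame's x, y, z axes.
In Python, from station import r, imaging, finder gives the robot as it stands.
- The arm moves only by the tool play_rows, never from a script. Its argument "targets" is a list of rows, each an object with "hand": the closure, from 0 (fully open) to 1 (shut); "dp": the shift along the tool's x, y, z in mm, a list of three; "spin": the turn about the tool's z in degrees. In form: [{"hand": hand, "dp": [dx, dy, dz], "spin": spin}, ...]. A call has 1 to 8 rows; each row is the pose to reach, as a shift and turn from the pose commanded when the call began, along the tool's axes at that moment; what a row does not reach only later rows make up. A row lasts 1/12 s, in which the tool goes at most 41.7 mm and 7.16 degrees, less where a joint would pass 70% of its speed; a pose out of reach is approached as far as the arm can. A call with a gripper value outside its range is refused whole. The fingers move at their own pace and stop on an object; "squeeze" is the grip in N (left out, the last holds). Time passes only in rows, so rows that repeat a pose let the fingers close. It gives the time, the measured TCP pose, the force, the opening and the grip force at its end, in the units of the state.
- r.read_state(): the state, without advancing time (a new reading comes with each control period).
- imaging.get_image(name): name is "scene" or "top" or "wrist"; returns a dict with "image" (480x640x3 uint8, red, green, blue), "fx", "fy", "cx", "cy" (pixels), "world_to_cam" (4x4, takes a point from world to camera coordinates). Camera axes: x right, y up, looking along -z (the intrinsics and any distortion apply to the point x, -y, -z); pixel columns grow to the right and rows downward; lengths in m; the calibration is good to about 2 mm. The wrist camera is an equidistant fisheye: a pixel r from the principal point sees the ray r / f radians off the axis. A picture is of the moment at which its call begins. There is no depth.
- r.job_done(): hands the job in; it is judged then, once.
Trained networks look in the newest picture that a camera, given by its name, has taken for a name from the list of things; names that differ only in an ending like _2 or _b are one class to them, and where a whole thing is asked for, a point or a joint stands for the part that bears it (a point fixed in the world has none). Each returns a list of dicts, best first, with "score" (0 to 1); they miss things now and then, are a little off and sometimes report something else, mostly with a low value. They report only what shows in the picture. A call takes as long as a camera call. They do not tell look-alikes from the thing itself.
- finder.regions_of(camera, thing): "region" (480x640 bool, what is visible of it) and "bbox" ([left, top, right, bottom] in pixels, round what is visible of it).
The state is a dict: "clock": time; "joint_pos": joint angles; "joint_vel": joint speeds; "tau": joint torques, N m; "tcp_pos": TCP position; "eef_rot": TCP orientation; "force": force on the tool from outside, world axes, zero at the start; "torque": the same for the moment, N m; "width": finger opening in m; "grip_force": force on a finger pad.
Only numpy, scipy, OpenCV 4.12 (cv2) and the standard library are available. Lean on these libraries where they do the work, as an engineer would, in place of code of your own. Each camera call takes 0.05 s, during which the arm holds its last target. There are 200 camera calls.

## Working session

There is one attempt and no reset: what is moved stays moved. The work goes in short steps, Python scripts to look and compute and a tool call to move; the robot and the scene stay as the last step left them, time stands still between calls to the robot, and variables do not carry over. Pictures are saved under pics/ and viewed, at most 10 in all, crops included, and the job is handed in when it is done.

Besides the shell and the picture viewer there is one more tool, called after ">>>" as name([rows], argument=value, ...), one row to a line, values as JSON. play_rows: Moves the arm, as the interface text tells. Its arguments: {"type":"object","properties":{"targets":{"type":"array"},"squeeze":{"type":"number"}},"required":["targets"]}

```bash
mkdir -p pics; cat > h.py <<'E'
import numpy as np,cv2
from station import r,imaging,finder
def grab(n,f=None):
    d=imaging.get_image(n)
    if f: cv2.imwrite('pics/'+f,d['image'][:,:,::-1])
    return d
def ray(d,u,v):
    x=(u-d['cx'])/d['fx'];y=(v-d['cy'])/d['fy']
    if d.get('fish'):
        t=np.hypot(x,y);s=np.sin(t)/max(t,1e-9);c=np.array([x*s,-y*s,-np.cos(t)])
    else: c=np.array([x,-y,-1.])
    M=np.array(d['world_to_cam']);R=M[:3,:3]
    return -R.T@M[:3,3],R.T@c
def atz(d,u,v,z):
    o,k=ray(d,u,v);return o+k*(z-o[2])/k[2]
def proj(d,p):
    M=np.array(d['world_to_cam']);c=M[:3,:3]@np.array(p)+M[:3,3]
    x,y,z=c[0],-c[1],-c[2]
    if d.get('fish'):
        rr=np.hypot(x,y);t=np.arctan2(rr,z);x,y=x/rr*t,y/rr*t
    else:x,y=x/z,y/z
    return np.array([d['cx']+d['fx']*x,d['cy']+d['fy']*y])
E
python3 - <<'E'
from h import *
ims=[]
for n in ['scene','top']:
    d=grab(n,n+'0.png');print(n,{k:d[k] for k in d if k!='image'})
    for t in ['bracket','clamp_mid','rack','hookstand','battery','partsbin','screwdriver']:
        for q in finder.regions_of(n,t): print(t,round(q['score'],2),[int(b) for b in q['bbox']])
s=r.read_state();print(s['tcp_pos'],s['eef_rot'],s['clock'],r.tcp_to_grasp)
E
```

```text
scene {'fx': 594.3987436185685, 'fy': 594.3987436185685, 'cx': 322.08730148113585, 'cy': 242.32285836409088, 'world_to_cam': array([[ 0.38803461,  0.92161731, -0.00711886, -0.26348729],
       [-0.55728731,  0.24077642,  0.79464304,  0.14856261],
       [ 0.73407084, -0.30438175,  0.60703522, -1.75252147],
       [ 0.        ,  0.        ,  0.        ,  1.        ]])}
bracket 0.97 [134, 255, 242, 333]
clamp_mid 0.62 [164, 305, 190, 329]
rack 0.78 [147, 299, 250, 345]
rack 0.74 [89, 249, 180, 296]
rack 0.67 [316, 193, 395, 228]
hookstand 0.87 [352, 200, 414, 327]
hookstand 0.73 [463, 175, 558, 346]
hookstand 0.26 [162, 306, 190, 330]
battery 0.67 [305, 322, 343, 356]
battery 0.31 [137, 255, 240, 332]
battery 0.2 [221, 274, 289, 299]
partsbin 0.58 [279, 286, 329, 330]
screwdriver 0.72 [219, 270, 300, 299]
screwdriver 0.68 [276, 285, 327, 333]
top {'fx': 486.381966274505, 'fy': 486.381966274505, 'cx': 327.7317453663731, 'cy': 243.1665663077367, 'world_to_cam': array([[-0.01555587, -0.9993916 ,  0.03121596,  0.04788391],
       [ 0.98927575, -0.01084884,  0.14565644, -0.47916176],
       [-0.14522917,  0.03314701,  0.98884264, -1.07589486],
       [ 0.        ,  0.        ,  0.        ,  1.        ]])}
bracket 0.57 [398, 211, 513, 255]
clamp_mid 0.85 [448, 229, 473, 249]
rack 0.86 [437, 304, 543, 353]
rack 0.62 [389, 208, 489, 264]
hookstand 0.92 [237, 172, 291, 227]
hookstand 0.71 [447, 227, 476, 249]
hookstand 0.6 [95, 85, 205, 175]
hookstand 0.54 [388, 206, 489, 264]
battery 0.93 [324, 149, 355, 187]
partsbin 0.57 [324, 187, 364, 235]
screwdriver 0.61 [324, 257, 412, 270]
[ 0.20335972 -0.48401128  0.30396402] [[ 9.21913699e-01  3.87395316e-01 -9.74772511e-06]
 [ 3.87395314e-01 -9.21913697e-01 -7.59055972e-05]
 [-3.83920341e-05  6.62021869e-05 -9.99999997e-01]] 0.8 0.0539
```

View pics/scene0.png

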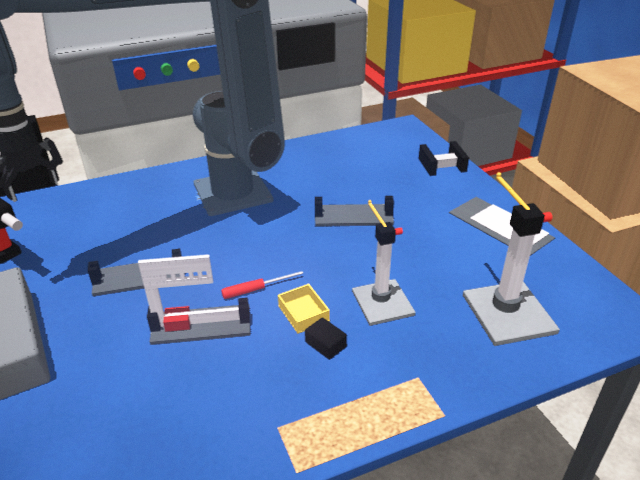

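View pics/top0.png

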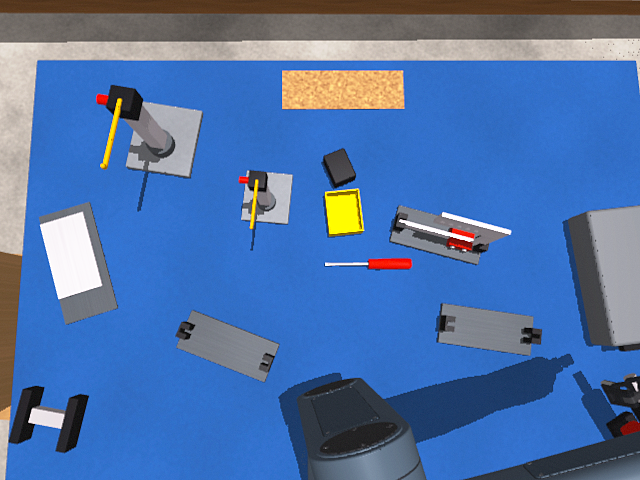

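The scene view shows the bracket in the rack at (147-250, 255-345) with the red clamp near (176,317), and the smaller hookstand at (352-414, 200-327). In the top view they are at (390-512, 205-264) and (237-291, 170-250).

```bash
python3 - <<'E'
import cv2,numpy as np
s=cv2.imread('pics/scene0.png');t=cv2.imread('pics/top0.png')
def c(i,x,y):
    w=cv2.resize(i[y:y+75,x:x+100] if i is t else i[y:y+100,x:x+133],(400,300),interpolation=cv2.INTER_CUBIC);return w
# tiles: scene scale 3, top scale 4
a=c(s,130,250);b=c(s,310,195);d=c(t,388,200);e=c(t,225,165)
cv2.imwrite('pics/z.png',np.vstack([np.hstack([a,b]),np.hstack([d,e])]))
E
```

```text
(no output)
```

View pics/z.png

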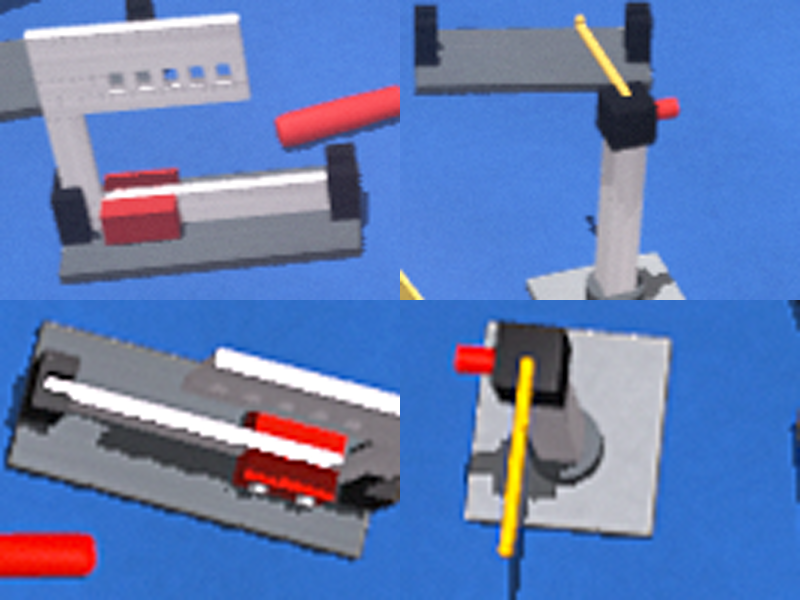

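```bash
cat > fit.py <<'E'
from h import *
from scipy.optimize import least_squares
def cams():
    import pickle,os
    if not os.path.exists('c.pkl'):
        o={n:imaging.get_image(n) for n in('scene','top')}
        for v in o.values(): v['image']=None
        pickle.dump(o,open('c.pkl','wb'))
    return pickle.load(open('c.pkl','rb'))
C=cams()
S=lambda X,Y:(130+X/3.0075,250+Y/3);T=lambda X,Y:(388+X/4,200+(Y-300)/4)
S2=lambda X,Y:(310+(X-400)/3.0075,195+Y/3);T2=lambda X,Y:(225+(X-400)/4,165+(Y-300)/4)
mm=1e-3
def W(p,x,y,a):
    c,s=np.cos(a),np.sin(a);return np.array([x+c*p[0]-s*p[1],y+s*p[0]+c*p[1],p[2]])
def br(q): # q x,y,yaw,clamp
    x,y,a,c=q;k=c/mm
    return [('scene',S(28,40),(4,-100,194)),('scene',S(240,24),(4,40,194)),('scene',S(248,100),(4,40,124)),
    ('scene',S(103,205),(22,k-26,42)),('scene',S(180,198),(22,k+26,42)),('scene',S(105,243),(22,k-26,14)),('scene',S(180,237),(22,k+26,14)),
    ('scene',S(117,83),(4,-47,150)),('scene',S(143,80),(4,-29,150)),('scene',S(170,77),(4,-11,150)),('scene',S(196,74),(4,7,150)),('scene',S(222,71),(4,25,150)),
    ('top',T(217,357),(0,40,194)),('top',(511,232),(0,-100,194)),('top',T(246,432),(0,k+26,42)),('top',T(345,460),(0,k-26,42)),
    ('top',T(42,322),(45,107,12)),('top',T(8,466),(-45,107,12)),('top',T(360,558),(-45,-107,12))]
def hk(q):
    x,y,a,h=q;H=h/mm
    return [('top',T2(466,520),(15,55,12)),('top',T2(652,536),(15,-55,12)),('top',T2(670,340),(135,-55,12)),('top',T2(488,321),(135,55,12)),
    ('top',T2(505,552),(-38,0,H+3)),('top',T2(527,360),(45,0,H)),('scene',S2(580,18),(-36,0,H+8)),('scene',S2(628,95),(45,0,H+1))]
def res(q,m): return np.concatenate([proj(C[n],W(np.array(p)*mm,*q[:3]))-uv for n,uv,p in m(q)])
for m,q0 in((br,[.5,-.27,0,0]),(hk,[.5,.13,0,.195])):
    f=least_squares(res,q0,args=(m,),x_scale=[.1,.1,.1,.02],loss='soft_l1')
    print(m.__name__,f.x.round(4),np.degrees(f.x[2]).round(1));print(res(f.x,m).reshape(-1,2).round(1).tolist())
E
python3 fit.py
```

```text
br [ 0.5021 -0.2171 -0.2638 -0.0468] -15.1
[[-1.9, -0.7], [-1.5, -1.7], [-0.1, -0.9], [-0.8, 3.6], [-1.7, 3.5], [0.7, 0.2], [0.2, -0.3], [-0.9, -0.8], [-0.6, -0.6], [-0.7, -0.4], [-0.5, -0.2], [-0.3, -0.0], [-1.4, -0.4], [-1.5, -0.7], [-0.2, 1.1], [-2.9, -0.3], [-1.1, -0.9], [-1.3, -0.5], [-0.5, -0.8]]
hk [ 0.5225  0.1904 -0.1128  0.2021] -6.5
[[-0.9, -1.6], [-0.5, -0.8], [0.5, -1.2], [-0.2, -1.3], [-0.2, 0.6], [-0.5, 7.3], [-1.6, 0.5], [-4.7, -2.4]]
```

```bash
sed -i "s/(45,0,H)/(60,0,H)/;s/(45,0,H+1)/(60,0,H+3)/" fit.py; python3 fit.py; python3 - <<'E'
from h import *
d=grab('wrist');print({k:d[k] for k in d if k not in('image','world_to_cam')})
s=r.read_state();R=np.array(s['eef_rot']);M=d['world_to_cam']
o=-M[:3,:3].T@M[:3,3];print('cam in tool',R.T@(o-s['tcp_pos']));print((R.T@M[:3,:3].T).round(3))
E
```

```text
br [ 0.5021 -0.2171 -0.2638 -0.0468] -15.1
[[-1.9, -0.7], [-1.5, -1.7], [-0.1, -0.9], [-0.8, 3.6], [-1.7, 3.5], [0.7, 0.2], [0.2, -0.3], [-0.9, -0.8], [-0.6, -0.6], [-0.7, -0.4], [-0.5, -0.2], [-0.3, -0.0], [-1.4, -0.4], [-1.5, -0.7], [-0.2, 1.1], [-2.9, -0.3], [-1.1, -0.9], [-1.3, -0.5], [-0.5, -0.8]]
hk [ 0.5213  0.1906 -0.1091  0.2035] -6.2
[[-1.1, -1.0], [-0.6, -0.4], [0.3, -0.9], [-0.5, -0.7], [-0.4, 1.0], [0.2, 0.3], [-1.8, -0.3], [-2.2, -0.1]]
{'fx': 371.64829954431775, 'fy': 371.64829954431775, 'cx': 318.101348564814, 'cy': 230.14176684337946}
cam in tool [ 0.0708798  -0.00083586 -0.07016696]
[[ 0.     0.96   0.279]
 [ 1.    -0.     0.   ]
 [ 0.     0.279 -0.96 ]]
```

>>> play_rows([
  {"hand": 0, "dp": [20, -38, 0], "spin": -7},
  {"hand": 0, "dp": [40, -75, 0], "spin": -14},
  {"hand": 0, "dp": [65, -108, 0], "spin": -21},
  {"hand": 0, "dp": [100, -130, 10], "spin": -28},
  {"hand": 0, "dp": [140, -142, 18], "spin": -35},
  {"hand": 0, "dp": [180, -153, 24], "spin": -42},
  {"hand": 0, "dp": [220, -163, 30], "spin": -49},
  {"hand": 0, "dp": [260, -173, 34], "spin": -52},
])

```text
clock: 1.62
tcp_pos: [0.3747, -0.2239, 0.27]
eef_rot: [[0.258, 0.966, 0.001], [0.966, -0.258, -0.001], [-0.001, 0.001, -1.0]]
force: [0.4, -0.0, 0.7]
width: 0.0854
grip_force: 0.0
```

```bash
cat > tool.py <<'E'
# python3 tool.py x y z yaw_of_tool_y_deg : delta in tool axes
import sys;from h import *
s=r.read_state();R=np.array(s['eef_rot']);a=[float(v) for v in sys.argv[1:]]
yaw=np.degrees(np.arctan2(R[1,1],R[0,1]))
print('tcp',np.round(s['tcp_pos'],4),'yaw',yaw.round(2),'t',s['clock'],'j',np.round(s['joint_pos'],2),'F',np.round(s['force'],1),'w',s['width'])
if a:print('dp',(R.T@(np.array(a[:3])-s['tcp_pos'])*1000).round(1),'spin',round(-((a[3]-yaw+180)%360-180),2))
E
python3 tool.py .415 -.194 .27 -15.1
```

```text
tcp [ 0.3747 -0.2239  0.27  ] yaw -14.94 t 1.6167 j [-0.69 -0.19 -0.19  1.57 -0.    1.14] F [ 0.4 -0.   0.7] w 0.08541685777836605
dp [39.2 31.2  0. ] spin 0.16
```

>>> play_rows([
  {"hand": 0, "dp": [30, 24, 0], "spin": 0},
  {"hand": 0, "dp": [39, 31, 0], "spin": 0},
  {"hand": 0, "dp": [39, 31, 0], "spin": 0},
  {"hand": 0, "dp": [39, 31, 0], "spin": 0},
])

```text
clock: 1.95
tcp_pos: [0.4139, -0.1958, 0.2702]
eef_rot: [[0.261, 0.965, -0.001], [0.965, -0.261, -0.0], [-0.001, -0.001, -1.0]]
force: [0.1, 0.1, -0.1]
width: 0.0851
grip_force: 0.0
```

```bash
cat > wr.py <<'E'
import sys,pickle;from h import *
d=grab('wrist');d['fish']=1
pickle.dump(d,open(sys.argv[1]+'.pkl','wb'))
x0,y0,x1,y1=[int(v) for v in sys.argv[2:6]]
im=cv2.resize(d['image'][y0:y1,x0:x1,::-1],None,fx=float(sys.argv[6]),fy=float(sys.argv[6]),interpolation=cv2.INTER_CUBIC)
cv2.imwrite('pics/'+sys.argv[1]+'.png',im)
s=r.read_state();print(s['tcp_pos'],s['clock'])
E
python3 - <<'E'
from h import *
E
python3 wr.py w1 0 0 640 480 1.25; python3 - <<'E'
import pickle;from h import *
d=pickle.load(open('w1.pkl','rb'));from math import *
for p in [(0,40,194),(0,-100,194),(0,100,42),(-22,-73,42),(-22,-21,42),(-45,107,12),(-45,-107,12)]:
    a=-.2638;q=np.array(p)/1e3;print(p,proj(d,[.5021+cos(a)*q[0]-sin(a)*q[1],-.2171+sin(a)*q[0]+cos(a)*q[1],q[2]]).round(1))
E
```

```text
[ 0.41339386 -0.1964252   0.27028438] 2.0
(0, 40, 194) [522.6 201.2]
(0, -100, 194) [470.1 432.3]
(0, 100, 42) [430.8  90.8]
(-22, -73, 42) [395.4 289.2]
(-22, -21, 42) [399.6 233.8]
(-45, 107, 12) [371.4  83.1]
(-45, -107, 12) [364.5 307.4]
```

View pics/w1.png

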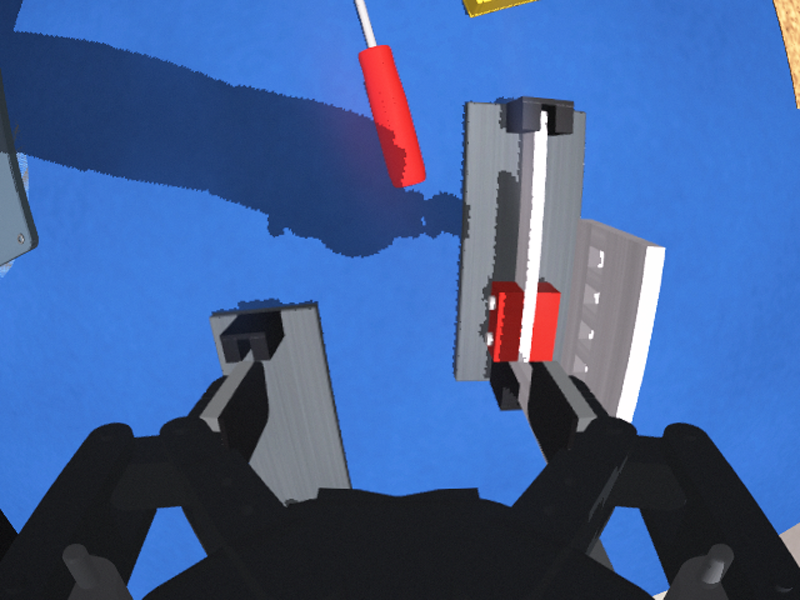

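```bash
python3 - <<'E'
import pickle;from h import *
d=pickle.load(open('w1.pkl','rb'));im=d['image'].astype(int)
a=im[205:305,380:460];b=im[78:108,400:460]
A=cv2.resize(a.astype(np.uint8),(480,600),interpolation=cv2.INTER_CUBIC)
B=cv2.resize(b.astype(np.uint8),(300,150),interpolation=cv2.INTER_CUBIC)
o=np.zeros((600,790,3),np.uint8);o[:,:480]=A;o[:150,485:785]=B;cv2.imwrite('pics/z2.png',o[:,:,::-1])
R=(im[...,0]>110)&(im[...,1]<60)&(im[...,2]<60)
for c in range(392,450,4):
    rr=np.where(R[215:300,c])[0]+215
    if len(rr):print(c,rr.min(),rr.max())
E
```

```text
396 237 289
400 228 288
404 228 288
408 234 288
412 226 288
416 231 263
424 283 288
428 260 289
432 226 287
436 226 287
440 228 286
444 231 241
```

View pics/z2.png

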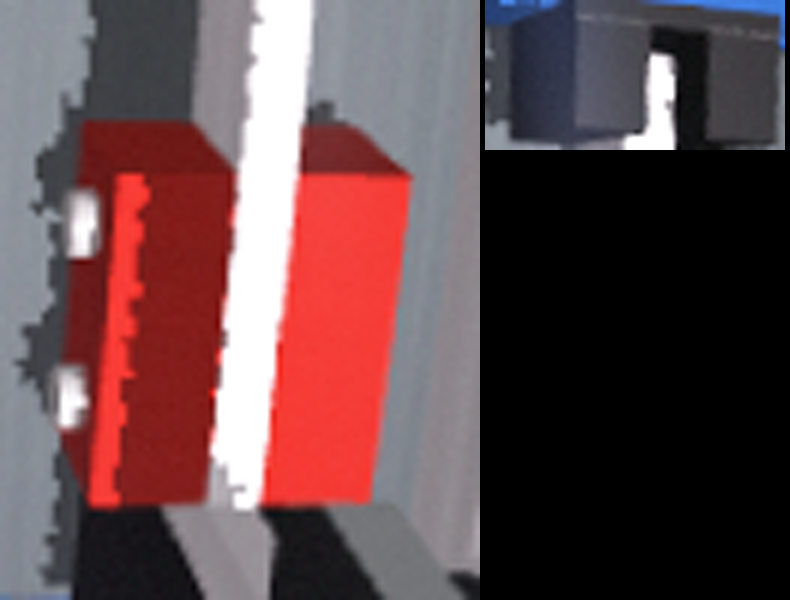

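```bash
python3 - <<'E'
import pickle;from h import *
d=pickle.load(open('w1.pkl','rb'))
P={'railend':(435.3,88.6,.042),'c+-':(399.2,234.2,.042),'c++':(448.3,234.3,.042),'c--':(395,288.8,.042),'c-+':(442,288.7,.042),'rackA':(374,83,.012),'rackB':(467,87,.012),'rackC':(365.5,303.5,.012),'striptop':(522,197.8,.194),'striptopL':(532,197.8,.194),'strip2':(496,336,.194)}
a=-.2638
W={}
for k,(u,v,z) in P.items():
    p=atz(d,u,v,z)[:2];W[k]=p;q=p-[.5021,-.2171];print(k,p.round(4),'br',round((np.cos(a)*q[0]+np.sin(a)*q[1])*1e3,1),round((-np.sin(a)*q[0]+np.cos(a)*q[1])*1e3,1))
e=(W['c+-']+W['c++']-W['c--']-W['c-+'])/2;print('len',np.linalg.norm(e),'yaw',np.degrees(np.arctan2(e[1],e[0]))-90)
m=(W['c+-']+W['c++']+W['c--']+W['c-+'])/4;print('c',.1-np.linalg.norm(W['railend']-m), 'axis yaw',np.degrees(np.arctan2(*(W['railend']-m)[::-1]))-90)
E
```

```text
railend [ 0.5324 -0.1195] br 3.8 102.1
c+- [ 0.475  -0.2319] br -22.3 -21.4
c++ [ 0.5182 -0.2437] br 22.5 -21.5
c-- [ 0.4615 -0.2813] br -22.4 -72.6
c-+ [ 0.5046 -0.2943] br 22.6 -73.9
rackA [ 0.4888 -0.1025] br -42.7 107.2
rackB [ 0.5737 -0.1228] br 44.5 109.7
rackC [ 0.4326 -0.3046] br -44.3 -102.6
striptop [ 0.5124 -0.1768] br -0.5 41.6
striptopL [ 0.5178 -0.1781] br 5.0 41.7
strip2 [ 0.4931 -0.2449] br -1.5 -29.1
len 0.051782697214253944 yaw -15.099993175472818
c -0.04948800455805982 axis yaw -16.554061159269338
```

The wrist view shows the rack and bracket with the clamp's top face at px (395-448, 234-289). The clamp comes out at y about -48 to -49 mm, which is close to the slot 0/1 threshold of -47. I'll look once more with the camera in the plane of the spine's edge.

>>> play_rows([
  {"hand": 0, "dp": [-36, 0, 12], "spin": 0},
  {"hand": 0, "dp": [-72, 0, 25], "spin": 0},
  {"hand": 0, "dp": [-108, 0, 38], "spin": 0},
  {"hand": 0, "dp": [-143, 1, 50], "spin": 0},
  {"hand": 0, "dp": [-143, 1, 50], "spin": 0},
  {"hand": 0, "dp": [-143, 1, 50], "spin": 0},
])

```text
clock: 2.5
tcp_pos: [0.3747, -0.3363, 0.2191]
eef_rot: [[0.269, 0.963, -0.002], [0.963, -0.269, 0.002], [0.001, -0.002, -1.0]]
force: [-0.6, 0.7, 0.1]
width: 0.0856
grip_force: 0.0
```

```bash
python3 wr.py w2 360 60 560 210 4; python3 - <<'E'
import pickle;from h import *
d=pickle.load(open('w2.pkl','rb'));print(-d['world_to_cam'][:3,:3].T@d['world_to_cam'][:3,3]);from math import *
for p in [(-4,-75,42),(-4,-75,124),(-22,-75,42),(-22,-23,42),(22,-23,42),(0,40,194),(0,100,42)]:
    a=-.2638;q=np.array(p)/1e3;print(p,((proj(d,[.5021+cos(a)*q[0]-sin(a)*q[1],-.2171+sin(a)*q[0]+cos(a)*q[1],q[2]])-[360,60])*4).round(1))
E
```

```text
[ 0.37555546 -0.33536889  0.22000901] 2.55
[ 0.39352511 -0.2673814   0.28939624]
(-4, -75, 42) [349.3 263.8]
(-4, -75, 124) [570.6 275.2]
(-22, -75, 42) [249.8 258.6]
(-22, -23, 42) [249.3 -41.6]
(22, -23, 42) [486.2 -16.1]
(0, 40, 194) [ 833.  -852.5]
(0, 100, 42) [ 326.9 -621.7]
```

View pics/w2.png

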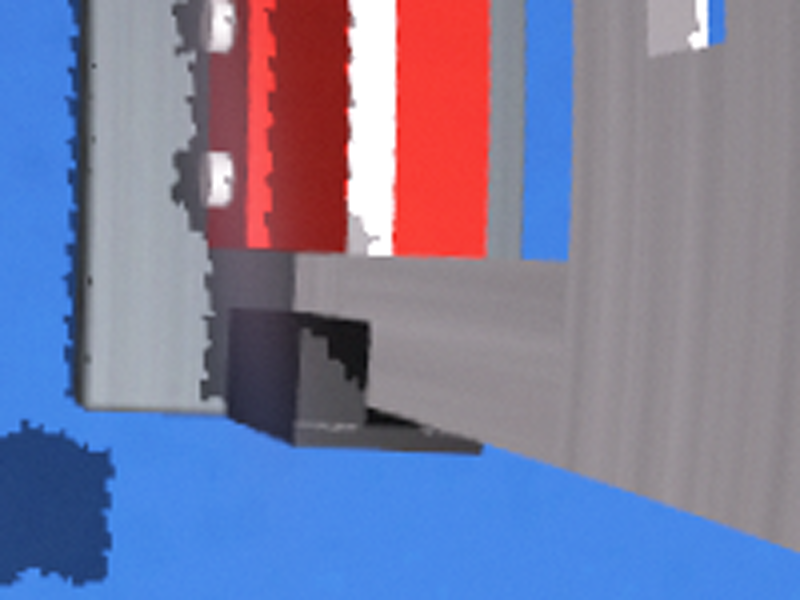

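The clamp's -y end is within about 0.5 mm of the spine's inner edge (row ~253 against 256), so c ≈ -48.5 mm and the common centre of mass is y ≈ -39. Slot 0 is nearest. I'll look at the hook next.

```bash
python3 tool.py .5137 .121 .34 -6.2
```

```text
tcp [ 0.3756 -0.3354  0.22  ] yaw -15.46 t 2.55 j [-0.86 -0.01 -0.13  1.46  0.    0.98] F [-0.7  0.4 -0.1] w 0.08520917746841292
dp [ 476.8   11.4 -119.6] spin -9.26
```

>>> play_rows([
  {"hand": 0, "dp": [5, 0, -40], "spin": 0},
  {"hand": 0, "dp": [20, 0, -78], "spin": -2},
  {"hand": 0, "dp": [50, 0, -105], "spin": -4},
  {"hand": 0, "dp": [90, 0, -120], "spin": -6},
  {"hand": 0, "dp": [131, 0, -120], "spin": -9},
  {"hand": 0, "dp": [172, 0, -120], "spin": -9},
  {"hand": 0, "dp": [213, 3, -120], "spin": -9},
  {"hand": 0, "dp": [254, 5, -120], "spin": -9},
])

```text
clock: 3.22
tcp_pos: [0.4486, -0.088, 0.3419]
eef_rot: [[0.108, 0.994, 0.003], [0.994, -0.108, -0.001], [-0.001, 0.003, -1.0]]
force: [0.9, 0.5, -0.3]
width: 0.0854
grip_force: 0.0
```

```bash
python3 tool.py .5137 .121 .34 -6.2
```

```text
tcp [ 0.4486 -0.088   0.3419] yaw -6.19 t 3.2167 j [-0.34 -0.12  0.01  1.7   0.    1.34] F [ 0.9  0.5 -0.3] w 0.08544472170666385
dp [214.8  42.2   1.9] spin 0.01
```

>>> play_rows([
  {"hand": 0.5, "dp": [40, 8, 0], "spin": 0},
  {"hand": 1, "dp": [80, 16, 0], "spin": 0},
  {"hand": 1, "dp": [120, 24, 1], "spin": 0},
  {"hand": 1, "dp": [160, 32, 2], "spin": 0},
  {"hand": 1, "dp": [200, 40, 2], "spin": 0},
  {"hand": 1, "dp": [215, 42, 2], "spin": 0},
  {"hand": 1, "dp": [215, 42, 2], "spin": 0},
  {"hand": 1, "dp": [215, 42, 2], "spin": 0},
])

```text
clock: 3.88
tcp_pos: [0.5131, 0.1199, 0.339]
eef_rot: [[0.105, 0.994, 0.001], [0.994, -0.105, -0.0], [-0.0, 0.001, -1.0]]
force: [-0.0, 0.0, -0.6]
width: -0.0004
grip_force: 0.0
```

```bash
python3 wr.py w3 140 80 540 380 2; python3 - <<'E'
import pickle;from h import *
d=pickle.load(open('w3.pkl','rb'));from math import *
print('cam',-d['world_to_cam'][:3,:3].T@d['world_to_cam'][:3,3])
a=-.1091
for p in [(-38.5,0,203.5),(45,0,203.5),(-35,0,212)]:
    q=np.array(p)/1e3;print(p,proj(d,[.5213+cos(a)*q[0]-sin(a)*q[1],.1906+sin(a)*q[0]+cos(a)*q[1],q[2]]).round(1))
im=d['image'].astype(int);Y=(im[...,0]>150)&(im[...,1]>100)&(im[...,2]<90)
n,l,st,c=cv2.connectedComponentsWithStats(Y.astype(np.uint8))
for i in range(1,n):
    if st[i,4]>60:
        print(st[i],c[i])
        m=l==i
        if st[i,2]>3*st[i,3]:
            for u in range(st[i,0],st[i,0]+st[i,2],10):
                v=np.where(m[:,u])[0];
                if len(v):print(u,v.min(),v.max(),atz(d,u,(v.min()+v.max())/2,.2035).round(4))
E
python3 tool.py
```

```text
[0.51317247 0.11889387 0.33903757] 3.9333
cam [0.52018402 0.19121716 0.40915277]
(-38.5, 0, 203.5) [250.2 126.6]
(45, 0, 203.5) [401.  127.8]
(-35, 0, 212) [253.8 126.6]
[ 250  114  166   14 1748] [328.35640732 119.86727689]
250 120 121 [0.4833 0.1982 0.2035]
260 115 126 [0.4889 0.1975 0.2035]
270 114 125 [0.4945 0.1973 0.2035]
280 114 125 [0.4999 0.1966 0.2035]
290 114 125 [0.5054 0.1959 0.2035]
300 114 125 [0.5108 0.1952 0.2035]
310 114 125 [0.5163 0.1946 0.2035]
320 114 125 [0.5217 0.1941 0.2035]
330 114 125 [0.5271 0.1935 0.2035]
340 114 125 [0.5325 0.193  0.2035]
350 114 125 [0.538  0.1925 0.2035]
360 114 126 [0.5435 0.1917 0.2035]
370 114 126 [0.549  0.1913 0.2035]
380 115 126 [0.5545 0.1906 0.2035]
390 115 126 [0.5601 0.1902 0.2035]
400 115 127 [0.5658 0.1895 0.2035]
410 116 127 [0.5715 0.1889 0.2035]
[ 317  241   94   82 2075] [374.89927711 278.57542169]
tcp [0.5132 0.1189 0.339 ] yaw -6.14 t 3.9333 j [ 0.1   0.06  0.19  1.69 -0.    1.78] F [ 0.2 -0.7  0.1] w -8.321804181438719e-05
```

View pics/w3.png

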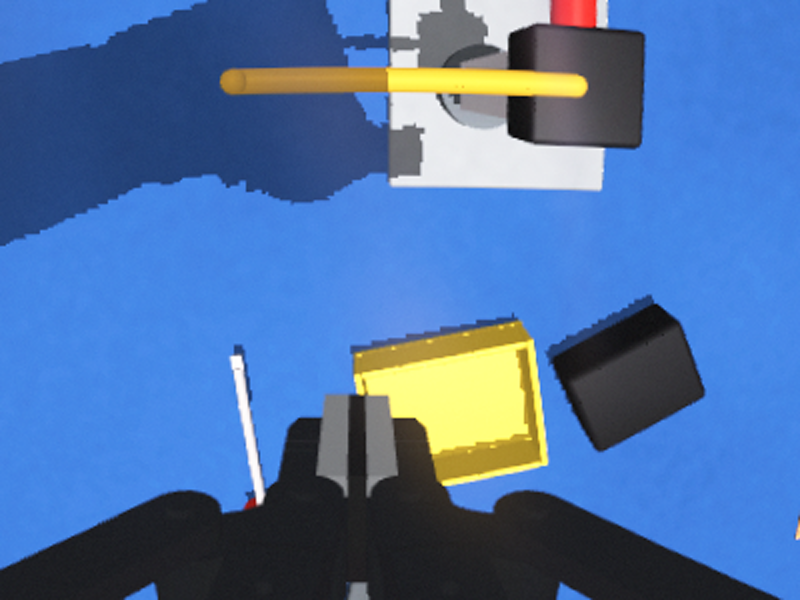

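The wrist view shows the hook at rows 114-126, with its nose at column 250, and the bin and battery well clear of it. The axis is at y = 0.194 for x = 0.522, yaw -6.0°. Next I'll feel for the hook's height with closed fingertips.

```bash
python3 tool.py .526 .1936 .2835 -6.0
```

```text
tcp [0.5132 0.1189 0.339 ] yaw -6.14 t 3.9333 j [ 0.1   0.06  0.19  1.69 -0.    1.78] F [ 0.2 -0.7  0.1] w -8.321804181438719e-05
dp [75.7  4.7 55.5] spin -0.14
```

>>> play_rows([
  {"hand": 1, "dp": [40, 3, 10], "spin": 0},
  {"hand": 1, "dp": [75, 5, 30], "spin": 0},
  {"hand": 1, "dp": [75, 5, 48], "spin": 0},
  {"hand": 1, "dp": [75, 5, 54], "spin": 0},
  {"hand": 1, "dp": [75, 5, 55], "spin": 0},
  {"hand": 1, "dp": [75, 5, 55], "spin": 0},
  {"hand": 1, "dp": [75, 5, 55], "spin": 0},
])

```text
clock: 4.52
tcp_pos: [0.527, 0.1912, 0.2842]
eef_rot: [[0.11, 0.994, 0.001], [0.994, -0.11, -0.0], [-0.0, 0.001, -1.0]]
force: [0.0, -0.3, 0.3]
width: -0.0003
grip_force: 0.0
```

>>> play_rows([
  {"hand": 1, "dp": [0, 0, 0.7], "spin": 0},
  {"hand": 1, "dp": [0, 0, 1.2], "spin": 0},
  {"hand": 1, "dp": [0, 0, 1.2], "spin": 0},
])

```text
clock: 4.77
tcp_pos: [0.5271, 0.192, 0.2825]
eef_rot: [[0.109, 0.994, 0.001], [0.994, -0.109, -0.0], [-0.0, 0.001, -1.0]]
force: [-1.0, -0.0, 1.9]
width: 0.0004
grip_force: 0.5
```

>>> play_rows([
  {"hand": 1, "dp": [0, 0, 0.6], "spin": 0},
  {"hand": 1, "dp": [0, 0, 1], "spin": 0},
  {"hand": 1, "dp": [0, 0, 1], "spin": 0},
])

```text
clock: 5.02
tcp_pos: [0.5271, 0.1922, 0.2824]
eef_rot: [[0.108, 0.994, 0.002], [0.994, -0.108, -0.001], [-0.001, 0.002, -1.0]]
force: [-0.9, -3.2, 4.4]
width: 0.0003
grip_force: 2.4
```

Contact came at TCP z ≈ 0.2824, so the shank's top is at about 0.2094 (h ≈ 0.206, within range and agreeing with the camera's 0.2035). Now to the bracket.

```bash
python3 tool.py .4936 -.2524 .31 -15.1
```

```text
tcp [0.5271 0.1922 0.2824] yaw -6.23 t 5.0167 j [ 0.23  0.14  0.15  1.58 -0.    1.91] F [-0.9 -3.2  4.4] w 0.0002760209757333041
dp [-445.6   15.   -27.2] spin 8.87
```

>>> play_rows([
  {"hand": 1, "dp": [0, 0, -38], "spin": 0},
  {"hand": 1, "dp": [-38, 0, -50], "spin": 1},
  {"hand": 0, "dp": [-79, 0, -50], "spin": 3},
  {"hand": 0, "dp": [-120, 2, -50], "spin": 5},
  {"hand": 0, "dp": [-161, 4, -50], "spin": 7},
  {"hand": 0, "dp": [-202, 6, -50], "spin": 9},
  {"hand": 0, "dp": [-243, 8, -50], "spin": 9},
  {"hand": 0, "dp": [-284, 10, -50], "spin": 9},
])

```text
clock: 5.68
tcp_pos: [0.5057, -0.0923, 0.3309]
eef_rot: [[0.262, 0.965, 0.0], [0.965, -0.262, 0.0], [0.001, 0.0, -1.0]]
force: [0.5, -1.3, 0.4]
width: 0.0724
grip_force: 0.0
```

```bash
python3 tool.py .4936 -.2524 .31 -15.1
```

```text
tcp [ 0.5057 -0.0923  0.3309] yaw -15.18 t 5.6833 j [-0.31  0.03  0.13  1.68  0.    1.52] F [ 0.5 -1.3  0.4] w 0.07240646999273653
dp [-157.7   30.3   20.8] spin -0.08
```

>>> play_rows([
  {"hand": 0, "dp": [-40, 8, 0], "spin": 0},
  {"hand": 0, "dp": [-80, 16, 5], "spin": 0},
  {"hand": 0, "dp": [-120, 24, 15], "spin": 0},
  {"hand": 0, "dp": [-150, 29, 21], "spin": 0},
  {"hand": 0, "dp": [-158, 30, 21], "spin": 0},
  {"hand": 0, "dp": [-158, 30, 21], "spin": 0},
  {"hand": 0, "dp": [-158, 30, 21], "spin": 0},
])

```text
clock: 6.27
tcp_pos: [0.4936, -0.2507, 0.3098]
eef_rot: [[0.263, 0.965, -0.0], [0.965, -0.263, 0.002], [0.001, -0.001, -1.0]]
force: [-0.9, -0.1, 0.3]
width: 0.0855
grip_force: 0.0
```

```bash
python3 wr.py w4 160 60 460 285 2.66; python3 - <<'E'
import pickle;from h import *
d=pickle.load(open('w4.pkl','rb'));from math import *
a=-.2638
for p in [(-4,40,194),(4,40,194),(-4,-38,194),(4,-38,194),(0,100,42)]:
    q=np.array(p)/1e3;print(p,proj(d,[.5035+cos(a)*q[0]-sin(a)*q[1],-.2157+sin(a)*q[0]+cos(a)*q[1],q[2]]).round(1))
E
python3 tool.py
```

```text
[ 0.49384502 -0.25001331  0.31031806] 6.3167
(-4, 40, 194) [311.8 115.8]
(4, 40, 194) [328.  115.8]
(-4, -38, 194) [312.6 264.7]
(4, -38, 194) [327.5 264.6]
(0, 100, 42) [319.   55.1]
tcp [ 0.4938 -0.25    0.3103] yaw -15.17 t 6.3167 j [-0.59  0.12  0.19  1.64  0.    1.25] F [ 0.6 -1.2  0.5] w 0.08520849922832549
```

View pics/w4.png

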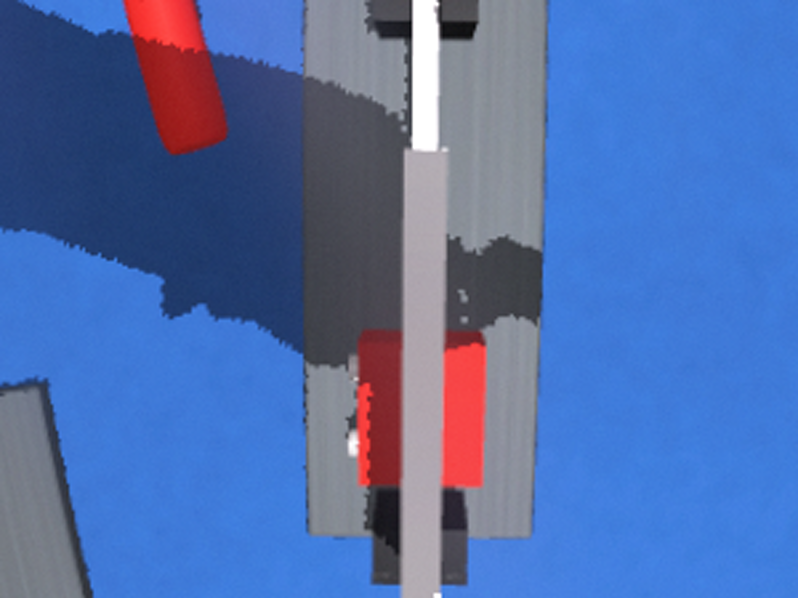

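The strip's end is at px (312-328, 116.4), within 0.5 px of where the model puts it. I'll descend and grip.

>>> play_rows([
  {"hand": 0, "dp": [-2, 0, 36], "spin": 0},
  {"hand": 0, "dp": [-2, 0, 60], "spin": 0},
  {"hand": 0, "dp": [-2, 0, 72], "spin": 0},
  {"hand": 0, "dp": [-2, 0, 72], "spin": 0},
  {"hand": 0.8, "dp": [-2, 0, 72], "spin": 0},
  {"hand": 1, "dp": [-2, 0, 72], "spin": 0},
  {"hand": 1, "dp": [-2, 0, 72], "spin": 0},
  {"hand": 1, "dp": [-2, 0, 72], "spin": 0},
], squeeze=80)

```text
clock: 6.98
tcp_pos: [0.4939, -0.2533, 0.2401]
eef_rot: [[0.262, 0.965, 0.003], [0.965, -0.262, -0.002], [-0.001, 0.003, -1.0]]
force: [-0.1, -0.5, -0.2]
width: 0.0386
grip_force: 0.0
```

>>> play_rows([
  {"hand": 1, "dp": [0, 0, 0], "spin": 0},
  {"hand": 1, "dp": [0, 0, 0], "spin": 0},
  {"hand": 1, "dp": [0, 0, 0], "spin": 0},
  {"hand": 1, "dp": [0, 0, 0], "spin": 0},
])

```text
clock: 7.32
tcp_pos: [0.4932, -0.2532, 0.2389]
eef_rot: [[0.263, 0.965, 0.001], [0.965, -0.263, -0.001], [-0.0, 0.001, -1.0]]
force: [-0.5, 0.2, 3.5]
width: 0.0066
grip_force: 79.8
```

>>> play_rows([
  {"hand": 1, "dp": [0, 0, -8], "spin": 0},
  {"hand": 1, "dp": [0, 0, -24], "spin": 0},
  {"hand": 1, "dp": [0, 0, -44], "spin": 0},
  {"hand": 1, "dp": [0, 0, -66], "spin": 0},
  {"hand": 1, "dp": [0, 0, -85], "spin": 0},
  {"hand": 1, "dp": [0, 0, -85], "spin": 0},
  {"hand": 1, "dp": [0, 0, -85], "spin": 0},
])

```text
clock: 7.9
tcp_pos: [0.4933, -0.2531, 0.3222]
eef_rot: [[0.262, 0.965, -0.0], [0.965, -0.262, 0.0], [0.0, -0.001, -1.0]]
force: [0.1, -0.5, -8.5]
width: 0.0068
grip_force: 78.5
```

```bash
python3 - <<'E'
from h import *
import pickle
d=grab('wrist');d['fish']=1;pickle.dump(d,open('w5.pkl','wb'))
im=d['image'].astype(int)[95:135,300:345]
np.set_printoptions(linewidth=250)
print(im[::2,::3,0]);print(im[::2,::3,2])
E
python3 tool.py .441 .206 .324 -6.0
```

```text
[[ 85 141  81  79  79 255 255 255 242 148 147 146 145 152 144]
 [ 86 110  82  82  81 255 255 255 244 146 146 143 145 149 144]
 [ 89  84  85  81  84 255 255 255 244 146 146 146 146 151 144]
 [ 89  83 193 220 222 255 255 255 255 242 241 144 147 148 144]
 [ 88  86 254 255 242 241 255 255 255 255 255 150 147 149 145]
 [ 88  83 233 191 192 192 255 255 255 255 255 152 147 146 144]
 [ 88  84 171 192 190 191 255 255 255 255 255 151 145 148 143]
 [ 88  85 171 191 190 192 193 192 255 255 255 153 147 147 146]
 [ 90  83 174 191 190 192 191 192 192 255 255 155 147 148 145]
 [ 86  87 173 191 191 192 190 192 190 192 191 157 147 148 147]
 [ 86  87 174 192 191 193 191 192 191 191 192 143 147 147 148]
 [ 85  87 173 190 192 192 190 192 192 191 191 145 145 148 148]
 [ 88  86 175 190 188 188 189 189 190 190 190 146 146 147 150]
 [ 87  85 173 188 190 190 190 190 189 188 189 148 148 146 146]
 [ 86  86 168 187 189 189 189 189 190 190 188 144 149 146 148]
 [ 85  84 172 189 189 189 188 189 188 189 190 145 151 147 147]
 [ 86  86 172 190 188 188 189 190 191 190 188 145 152 147 146]
 [ 84  82 170 187 187 190 191
[... 886 characters left out ...]
2 191 190 191 163 159 162 162]
 [ 97  95 177 191 190 190 191 191 192 191 191 162 164 163 166]
 [ 98  94 175 190 192 190 192 191 190 190 190 164 165 162 162]
 [ 96  96 173 190 192 191 191 191 192 191 189 160 165 160 162]
 [ 95  94 174 191 192 191 190 191 189 189 190 161 167 162 164]
 [ 98  97 172 191 189 188 190 189 190 190 187 163 167 162 164]
 [ 96  93 172 187 188 190 190 191 188 191 190 165 165 164 166]
 [ 98  96 174 188 188 188 189 188 188 189 191 161 165 164 165]
 [ 97  96 174 187 190 188 190 189 191 187 189 165 167 164 165]]
tcp [ 0.4928 -0.2527  0.3208] yaw -15.2 t 7.95 j [-0.6   0.13  0.22  1.67  0.    1.24] F [-0.5  0.5 -8.3] w 0.006910846342556836
dp [ 429.1 -170.2   -2.2] spin -9.2
```

>>> play_rows([
  {"hand": 1, "dp": [15, -10, 0], "spin": -1},
  {"hand": 1, "dp": [40, -30, 0], "spin": -2},
  {"hand": 1, "dp": [70, -55, 0], "spin": -3},
  {"hand": 1, "dp": [103, -80, 0], "spin": -5},
  {"hand": 1, "dp": [137, -103, 0], "spin": -7},
  {"hand": 1, "dp": [172, -122, 0], "spin": -9},
  {"hand": 1, "dp": [209, -138, 0], "spin": -9},
  {"hand": 1, "dp": [248, -148, 0], "spin": -9},
])

```text
clock: 8.62
tcp_pos: [0.4123, 0.0268, 0.3202]
eef_rot: [[0.109, 0.994, -0.006], [0.994, -0.109, 0.0], [-0.0, -0.006, -1.0]]
force: [2.2, -0.4, -9.2]
width: 0.0067
grip_force: 78.4
```

```bash
python3 tool.py .4578 .2095 .31 -6.0
```

```text
tcp [0.4123 0.0268 0.3202] yaw -6.27 t 8.6167 j [-0.1  -0.23 -0.13  1.68 -0.    1.58] F [ 2.2 -0.4 -9.2] w 0.006682715739539142
dp [186.6  25.3   9.9] spin -0.27
```

>>> play_rows([
  {"hand": 1, "dp": [38, 2, 0], "spin": 0},
  {"hand": 1, "dp": [76, 5, 0], "spin": 0},
  {"hand": 1, "dp": [113, 10, 3], "spin": 0},
  {"hand": 1, "dp": [146, 17, 6], "spin": 0},
  {"hand": 1, "dp": [172, 23, 9], "spin": 0},
  {"hand": 1, "dp": [186, 25, 10], "spin": 0},
  {"hand": 1, "dp": [186, 25, 10], "spin": -0.3},
  {"hand": 1, "dp": [186, 25, 10], "spin": -0.3},
])

```text
clock: 9.28
tcp_pos: [0.4591, 0.2074, 0.31]
eef_rot: [[0.101, 0.995, -0.006], [0.995, -0.101, -0.003], [-0.004, -0.005, -1.0]]
force: [-0.6, -1.6, -8.4]
width: 0.0067
grip_force: 78.5
```

```bash
python3 wr.py w6 160 80 560 380 2; python3 - <<'E'
import pickle;from h import *
d=pickle.load(open('w6.pkl','rb'));a=np.radians(-6.0)
for x in(-38.5,-20,0,45):
  p=[.5216+np.cos(a)*x/1e3,.1941+np.sin(a)*x/1e3,.206];print(x,((proj(d,p)-[160,80])*2).round(1))
E
python3 tool.py .4578 .2095 .2973 -6.0
```

```text
[0.45925734 0.20675971 0.31069445] 9.3333
-38.5 [417.1 402.8]
-20 [487. 402.]
0 [559.3 400.5]
45 [705.1 395.5]
tcp [0.4593 0.2068 0.3107] yaw -5.88 t 9.3333 j [ 0.29 -0.    0.06  1.64 -0.    1.96] F [ 0.2 -0.2 -8.3] w 0.006521829414624279
dp [ 2.6 -1.7 13.4] spin 0.12
```

View pics/w6.png

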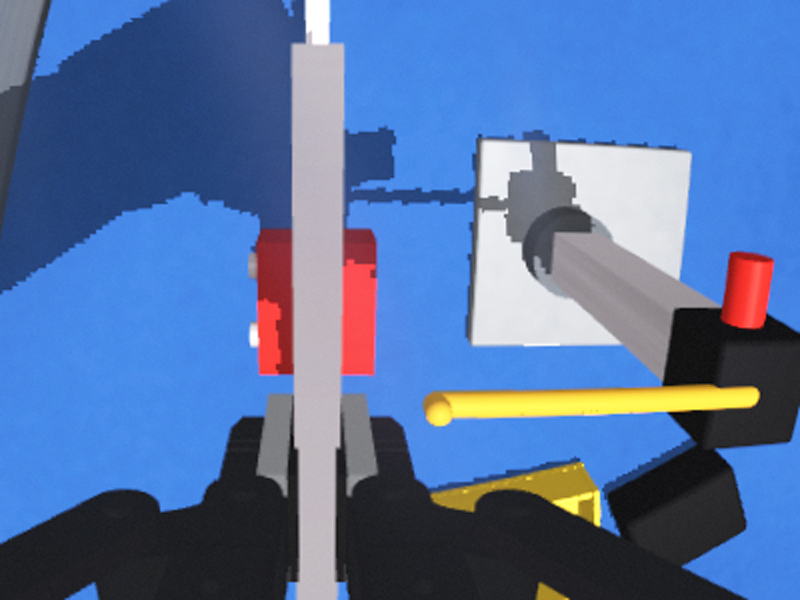

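The plate is in hand with the strip's end at crop (292-344, 44). The hook is at crop rows 392-418 with its nose at (425-437, 408), about 0.5 mm from the predicted line. I'll trim the position and check it before threading.

>>> play_rows([
  {"hand": 1, "dp": [2.5, 0, 7], "spin": 0},
  {"hand": 1, "dp": [2.5, 0, 13], "spin": 0},
  {"hand": 1, "dp": [2.5, 0, 13], "spin": 0},
  {"hand": 1, "dp": [2.5, 0, 13], "spin": 0},
  {"hand": 1, "dp": [2.5, 0, 13], "spin": 0},
  {"hand": 1, "dp": [2.5, 0, 13], "spin": 0},
])

```text
clock: 9.83
tcp_pos: [0.4607, 0.2096, 0.3004]
eef_rot: [[0.104, 0.995, 0.001], [0.995, -0.104, 0.0], [0.0, 0.001, -1.0]]
force: [-0.3, -0.3, -7.5]
width: 0.0065
grip_force: 78.5
```

```bash
cat > chk.py <<'E'
import sys,pickle;from h import *
s=[];a=np.radians(-6.0)
n=np.array([-np.sin(a),np.cos(a)]);x=np.array([np.cos(a),np.sin(a)])
for i in range(3):
    d=imaging.get_image('wrist');d['fish']=1;st=r.read_state();s.append(np.r_[st['tcp_pos'],st['force'],np.degrees(np.arctan2(st['eef_rot'][1,1],st['eef_rot'][0,1]))])
    M=d['world_to_cam'];o=-M[:3,:3].T@M[:3,3];q=o[:2]-[.5216,.1941];print('cam-based tool stand',(q@x*1e3).round(2),((q@n-.0709)*1e3).round(2),o[2]-.0702)
s=np.mean(s,0);q=s[:2]-[.5216,.1941];print('tcp',s.round(4),'stand x,y mm',(q@x*1e3).round(2),(q@n*1e3).round(2),st['clock'])
im=d['image'].astype(int);Y=(im[...,0]>140)&(im[...,1]>90)&(im[...,2]<90)
for X in range(-35,41,10):
    u,v=proj(d,np.r_[np.array([.5216,.1941])+x*X/1e3,.206]);c=int(round(u));vv=np.where(Y[int(v)-12:int(v)+13,c])[0]+int(v)-12
    if len(vv):print(X,c,v.round(1),(vv.min()+vv.max())/2,len(vv))
# strip end row
col=im[85:125,310:328,0].mean(1);print('strip',col.round(0)[5:28])
E
python3 chk.py
```

```text
cam-based tool stand -62.77 9.77 0.3003449649142469
cam-based tool stand -62.75 9.87 0.30046145017214504
cam-based tool stand -62.76 9.94 0.3004839073279891
tcp [ 0.4607  0.2098  0.3005  0.0335  0.1103 -7.7551 -5.9243] stand x,y mm -62.19 9.22 9.9833
-35 374 294.3 296.5 16
-25 393 293.9 294.5 8
-15 413 293.4 293.5 9
-5 431 292.8 293.5 10
5 450 292.1 292.5 11
15 467 291.4 291.5 12
25 484 290.6 290.5 12
35 500 289.7 290.0 13
strip [192. 192. 192. 192. 193. 193. 193. 194. 189. 186. 187. 202. 207. 196.
 196. 196. 196. 196. 196. 196. 196. 196. 196.]
```

>>> play_rows([
  {"hand": 1, "dp": [-1.1, 0, 3], "spin": 0},
  {"hand": 1, "dp": [-1.1, 8, 3], "spin": 0},
  {"hand": 1, "dp": [-1.1, 12, 3], "spin": 0},
  {"hand": 1, "dp": [-1.1, 12, 3], "spin": 0},
  {"hand": 1, "dp": [-1.1, 12, 3], "spin": 0},
  {"hand": 1, "dp": [-1.1, 12, 3], "spin": 0},
])

```text
clock: 10.48
tcp_pos: [0.4724, 0.2075, 0.2969]
eef_rot: [[0.103, 0.995, -0.001], [0.995, -0.103, 0.0], [-0.0, -0.001, -1.0]]
force: [0.8, 0.6, -8.9]
width: 0.0065
grip_force: 78.5
```

```bash
python3 chk.py
```

```text
cam-based tool stand -50.83 8.97 0.2968704289297917
cam-based tool stand -50.92 8.99 0.29691853575310245
cam-based tool stand -50.98 9.0 0.2969642581580466
tcp [ 0.4723  0.2076  0.297  -0.2176  0.0148 -7.9479 -5.9061] stand x,y mm -50.44 8.27 10.6333
-25 371 295.7 296.0 8
-15 392 295.3 295.5 8
-5 411 294.8 295.0 11
5 431 294.2 295.0 10
15 449 293.5 294.0 12
25 467 292.8 293.0 13
35 484 291.9 292.5 14
strip [196. 196. 195. 196. 193. 193. 193. 189. 186. 187. 187. 202. 208. 196.
 196. 196. 196. 197. 196. 196. 196. 196. 196.]
```

>>> play_rows([
  {"hand": 1, "dp": [-0.2, 4, 0], "spin": 0},
  {"hand": 1, "dp": [-0.2, 7, 0], "spin": 0},
  {"hand": 1, "dp": [-0.2, 10, 0], "spin": 0},
  {"hand": 1, "dp": [-0.2, 12, 0], "spin": 0},
  {"hand": 1, "dp": [-0.2, 12, 0], "spin": 0},
])

```text
clock: 11.05
tcp_pos: [0.4849, 0.206, 0.2969]
eef_rot: [[0.103, 0.995, 0.0], [0.995, -0.103, -0.0], [-0.0, 0.0, -1.0]]
force: [-0.2, 0.6, -8.0]
width: 0.0063
grip_force: 78.5
```

>>> play_rows([
  {"hand": 1, "dp": [0, 3, 0], "spin": 0},
  {"hand": 1, "dp": [0, 5, 0], "spin": 0},
  {"hand": 1, "dp": [0, 5, 0], "spin": 0},
])

```text
clock: 11.3
tcp_pos: [0.4898, 0.2055, 0.297]
eef_rot: [[0.103, 0.995, 0.001], [0.995, -0.103, -0.0], [-0.0, 0.001, -1.0]]
force: [0.3, 0.4, -7.8]
width: 0.0068
grip_force: 78.5
```

There is no contact force with the nose inside the slot. I'll go on past the lip.

>>> play_rows([
  {"hand": 1, "dp": [0, 4, 0], "spin": 0},
  {"hand": 1, "dp": [0, 7, 0], "spin": 0},
  {"hand": 1, "dp": [0, 10, 0], "spin": 0},
  {"hand": 1, "dp": [0, 10, 0], "spin": 0},
])

```text
clock: 11.63
tcp_pos: [0.5, 0.2044, 0.2969]
eef_rot: [[0.103, 0.995, 0.001], [0.995, -0.103, -0.0], [-0.0, 0.001, -1.0]]
force: [0.9, -0.4, -7.2]
width: 0.0066
grip_force: 78.5
```

>>> play_rows([
  {"hand": 1, "dp": [0, 5, 0], "spin": 0},
  {"hand": 1, "dp": [0, 10, 0], "spin": 0},
  {"hand": 1, "dp": [0, 16, 0], "spin": 0},
  {"hand": 1, "dp": [0, 20, 0], "spin": 0},
  {"hand": 1, "dp": [0, 20, 0], "spin": 0},
  {"hand": 1, "dp": [0, 20, 0], "spin": 0},
])

```text
clock: 12.13
tcp_pos: [0.5193, 0.2024, 0.2968]
eef_rot: [[0.103, 0.995, -0.001], [0.995, -0.103, 0.0], [-0.0, -0.001, -1.0]]
force: [0.3, -0.5, -7.3]
width: 0.0068
grip_force: 78.5
```

```bash
python3 chk.py
```

```text
cam-based tool stand -3.62 8.8 0.29678411800525956
cam-based tool stand -3.9 8.82 0.29681870400389615
cam-based tool stand -4.03 8.85 0.2968722341810208
tcp [ 0.519   0.2025  0.2969 -0.3081 -0.0286 -8.4207 -5.9095] stand x,y mm -3.51 8.09 12.2833
-35 254 295.1 298.5 18
-25 275 295.5 291.5 4
25 378 295.4 295.5 8
35 398 295.0 295.5 10
strip [196. 196. 196. 196. 193. 193. 193. 194. 188. 184. 184. 199. 206. 197.
 197. 197. 197. 197. 197. 197. 197. 197. 197.]
```

Yellow now shows on both sides of the plate, so the hook is threaded. Lowering gently.

>>> play_rows([
  {"hand": 1, "dp": [0, 0, 2], "spin": 0},
  {"hand": 1, "dp": [0, 0, 4], "spin": 0},
  {"hand": 1, "dp": [0, 0, 5], "spin": 0},
  {"hand": 1, "dp": [0, 0, 5], "spin": 0},
  {"hand": 1, "dp": [0, 0, 5], "spin": 0},
])

```text
clock: 12.7
tcp_pos: [0.5189, 0.2025, 0.2918]
eef_rot: [[0.103, 0.995, -0.0], [0.995, -0.103, -0.0], [-0.0, -0.0, -1.0]]
force: [-0.4, 0.6, -7.8]
width: 0.0067
grip_force: 78.5
```

>>> play_rows([
  {"hand": 1, "dp": [0, 0, 0.5], "spin": 0},
  {"hand": 1, "dp": [0, 0, 1.2], "spin": 0},
  {"hand": 1, "dp": [0, 0, 1.2], "spin": 0},
])

```text
clock: 12.95
tcp_pos: [0.5192, 0.2025, 0.2908]
eef_rot: [[0.103, 0.995, 0.0], [0.995, -0.103, 0.0], [0.0, 0.0, -1.0]]
force: [-0.3, 0.3, -8.3]
width: 0.0066
grip_force: 78.5
```

>>> play_rows([
  {"hand": 1, "dp": [0, 0, 0.5], "spin": 0},
  {"hand": 1, "dp": [0, 0, 1], "spin": 0},
  {"hand": 1, "dp": [0, 0, 1], "spin": 0},
])

```text
clock: 13.2
tcp_pos: [0.5192, 0.2025, 0.2907]
eef_rot: [[0.103, 0.995, 0.001], [0.995, -0.103, 0.0], [0.0, 0.001, -1.0]]
force: [-0.8, -0.0, -4.5]
width: 0.0067
grip_force: 79.0
```

>>> play_rows([
  {"hand": 1, "dp": [0, 0, 0.6], "spin": 0},
  {"hand": 1, "dp": [0, 0, 1.2], "spin": 0},
  {"hand": 1, "dp": [0, 0, 1.2], "spin": 0},
  {"hand": 1, "dp": [0, 0, 1.2], "spin": 0},
], squeeze=40)

```text
clock: 13.53
tcp_pos: [0.5192, 0.2026, 0.2904]
eef_rot: [[0.103, 0.995, 0.002], [0.995, -0.103, 0.001], [0.001, 0.002, -1.0]]
force: [-3.5, -1.0, 3.8]
width: 0.0067
grip_force: 80.3
```

>>> play_rows([
  {"hand": 1, "dp": [0, 0, 0], "spin": 0},
  {"hand": 1, "dp": [0, 0, 0], "spin": 0},
  {"hand": 1, "dp": [0, 0, 0], "spin": 0},
], squeeze=20)

```text
clock: 13.78
tcp_pos: [0.5192, 0.2026, 0.2903]
eef_rot: [[0.103, 0.995, 0.002], [0.995, -0.103, 0.001], [0.001, 0.002, -1.0]]
force: [-3.1, -0.3, 5.5]
width: 0.0065
grip_force: 80.7
```

>>> play_rows([
  {"hand": 0.8, "dp": [0, 0, 0], "spin": 0},
  {"hand": 0.7, "dp": [0, 0, 0], "spin": 0},
  {"hand": 0.6, "dp": [0, 0, 0], "spin": 0},
  {"hand": 0.6, "dp": [0, 0, 0], "spin": 0},
  {"hand": 0.6, "dp": [0, 0, 0], "spin": 0},
])

```text
clock: 14.2
tcp_pos: [0.5193, 0.2025, 0.2882]
eef_rot: [[0.103, 0.995, -0.0], [0.995, -0.103, 0.0], [0.0, -0.0, -1.0]]
force: [-0.1, 0.2, 0.2]
width: 0.0341
grip_force: 0.0
```

Released with 34 mm of opening. I'll lift the hand straight up and clear, then wait.

>>> play_rows([
  {"hand": 0.6, "dp": [0, 0, -20], "spin": 0},
  {"hand": 0.6, "dp": [0, 0, -50], "spin": 0},
  {"hand": 0.6, "dp": [0, 0, -85], "spin": 0},
  {"hand": 0.6, "dp": [0, 0, -110], "spin": 0},
  {"hand": 0.6, "dp": [-38, -10, -120], "spin": 0},
  {"hand": 0.6, "dp": [-75, -40, -120], "spin": 0},
  {"hand": 0.6, "dp": [-110, -60, -120], "spin": 0},
  {"hand": 0.6, "dp": [-120, -80, -120], "spin": 0},
])

```text
clock: 14.87
tcp_pos: [0.4263, 0.0888, 0.4089]
eef_rot: [[0.105, 0.994, 0.001], [0.994, -0.105, -0.002], [-0.002, 0.001, -1.0]]
force: [0.9, 0.9, 0.5]
width: 0.0342
grip_force: 0.0
```

>>> play_rows([
  {"hand": 0.6, "dp": [0, 0, 0], "spin": 0},
  {"hand": 0.6, "dp": [0, 0, 0], "spin": 0},
  {"hand": 0.6, "dp": [0, 0, 0], "spin": 0},
  {"hand": 0.6, "dp": [0, 0, 0], "spin": 0},
  {"hand": 0.6, "dp": [0, 0, 0], "spin": 0},
  {"hand": 0.6, "dp": [0, 0, 0], "spin": 0},
  {"hand": 0.6, "dp": [0, 0, 0], "spin": 0},
  {"hand": 0.6, "dp": [0, 0, 0], "spin": 0},
])

```text
clock: 15.53
tcp_pos: [0.4275, 0.0917, 0.4084]
eef_rot: [[0.102, 0.995, -0.001], [0.995, -0.102, -0.0], [-0.0, -0.001, -1.0]]
force: [-0.4, 0.3, -0.2]
width: 0.0339
grip_force: 0.0
```

>>> play_rows([
  {"hand": 0.6, "dp": [0, 0, 0], "spin": 0},
  {"hand": 0.6, "dp": [0, 0, 0], "spin": 0},
  {"hand": 0.6, "dp": [0, 0, 0], "spin": 0},
  {"hand": 0.6, "dp": [0, 0, 0], "spin": 0},
  {"hand": 0.6, "dp": [0, 0, 0], "spin": 0},
  {"hand": 0.6, "dp": [0, 0, 0], "spin": 0},
  {"hand": 0.6, "dp": [0, 0, 0], "spin": 0},
  {"hand": 0.6, "dp": [0, 0, 0], "spin": 0},
])

```text
clock: 16.2
tcp_pos: [0.4272, 0.0914, 0.4086]
eef_rot: [[0.103, 0.995, 0.0], [0.995, -0.103, -0.0], [-0.0, 0.0, -1.0]]
force: [-0.5, 0.4, -0.5]
width: 0.0343
grip_force: 0.0
```

>>> play_rows([
  {"hand": 0.6, "dp": [0, 0, 0], "spin": 0},
  {"hand": 0.6, "dp": [0, 0, 0], "spin": 0},
  {"hand": 0.6, "dp": [0, 0, 0], "spin": 0},
  {"hand": 0.6, "dp": [0, 0, 0], "spin": 0},
  {"hand": 0.6, "dp": [0, 0, 0], "spin": 0},
  {"hand": 0.6, "dp": [0, 0, 0], "spin": 0},
  {"hand": 0.6, "dp": [0, 0, 0], "spin": 0},
  {"hand": 0.6, "dp": [0, 0, 0], "spin": 0},
])

```text
clock: 16.87
tcp_pos: [0.4272, 0.0914, 0.4086]
eef_rot: [[0.103, 0.995, 0.0], [0.995, -0.103, 0.0], [0.0, 0.0, -1.0]]
force: [-0.3, -1.2, 0.5]
width: 0.034
grip_force: 0.0
```

>>> play_rows([
  {"hand": 0.6, "dp": [0, 0, 0], "spin": 0},
  {"hand": 0.6, "dp": [0, 0, 0], "spin": 0},
  {"hand": 0.6, "dp": [0, 0, 0], "spin": 0},
  {"hand": 0.6, "dp": [0, 0, 0], "spin": 0},
  {"hand": 0.6, "dp": [0, 0, 0], "spin": 0},
  {"hand": 0.6, "dp": [0, 0, 0], "spin": 0},
  {"hand": 0.6, "dp": [0, 0, 0], "spin": 0},
  {"hand": 0.6, "dp": [0, 0, 0], "spin": 0},
])

```text
clock: 17.53
tcp_pos: [0.4272, 0.0914, 0.4086]
eef_rot: [[0.103, 0.995, 0.0], [0.995, -0.103, 0.0], [0.0, 0.0, -1.0]]
force: [-0.4, 0.1, 0.6]
width: 0.0342
grip_force: 0.0
```

```bash
python3 - <<'E'
from h import *
d=grab('scene');t=grab('top')
a=cv2.resize(d['image'][180:340,330:530],(800,640))[:600]
cv2.imwrite('pics/f1.png',a[:,:,::-1]);cv2.imwrite('pics/t1.png',t['image'][:,:,::-1])
np.save('f1.npy',d['image'])
E
python3 tool.py
```

```text
tcp [0.4272 0.0914 0.4086] yaw -5.91 t 17.6333 j [ 0.06 -0.12  0.14  1.84 -0.    1.73] F [-0.6  0.5  0.2] w 0.03433560626512921
```

View pics/f1.png

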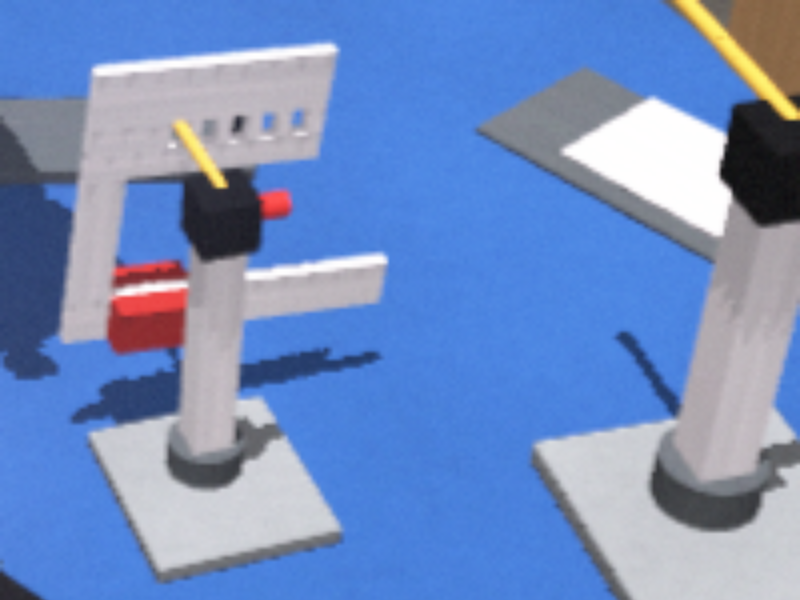

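The bracket hangs by slot 0 with four free slots to the right, and the hook's shank enters at crop (180,125). I'll measure its tilt and check that it has stopped swinging.

```bash
python3 - <<'E'
from h import *
from scipy.optimize import least_squares
d=grab('scene');im0=np.load('f1.npy').astype(int);df=np.abs(d['image'].astype(int)-im0)[180:340,330:430].max(2);print('moved px',(df>60).sum())
K=[((94,76),-100,182),((336,54),40,182),((318,158),40,112),((62,342),-100,0),((382,303),100,0),((385,264),100,30),((128,180),-75,112),((209,130),-29,138),((268,122),7,138),((298,120),25,138)]
a=np.radians(-6)
def res(q):
    ph,X,Y,Z,yw=q;c,s=np.cos(ph),np.sin(ph);o=[]
    for (u,v),y,z in K:
        y,z=(y+47)/1e3,(z-146)/1e3;yy=c*y-s*z;zz=s*y+c*z
        P=[X+np.cos(yw)*.004-np.sin(yw)*yy,Y+np.sin(yw)*.004+np.cos(yw)*yy,Z+zz]
        o+=list(proj(d,P)-[330+u/4,180+v/4])
    return np.r_[o,(X-.519)/.002,(Y-.194)/.003,(Z-.2094)/.003,(yw-a)/.03]
f=least_squares(res,[0,.519,.194,.2094,a]);print(np.degrees(f.x[0]),f.x,res(f.x).round(1))
E
```

```text
moved px 0
-4.651057368640131 [-0.08117626  0.51903095  0.19342935  0.20891971 -0.11501498] [ 0.4 -0.3  0.1 -0.5 -0.4 -0.1  0.3  0.2 -0.7 -0.1  0.7 -0.4 -0.7 -0.4
 -0.1  0.3  0.3  0.7  0.3  0.4  0.  -0.2 -0.2 -0.3]
```

At rest, with no pixels moved between frames. The tilt is 4.65°, which puts the centre of mass 7.8 mm from slot 0; from slot 1 it would be about 10.2 mm (6°). Slot 0 is right.

```bash
python3 -c "
from station import r
print(r.job_done())"
```

```text
the job is handed in; nothing more can be done
None
```

The bracket hangs at rest by slot 0 on the smaller stand's hook, tilted about 4.7°; slot 1, the next best, would have tilted it about 6°. The robot is clear of it and the job is handed in.

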